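# Restart the water filter's cartridge timer under its swivel cover

### The arm

A 6-joint arm with a two-finger parallel gripper is mounted at the origin on a cart in front of the work surface, level with it; the furniture and walls round the work are solid. World frame = base frame: x ahead of the robot, y to its left, z up, the work surface at z = 0. Lengths are in m, angles in rad, forces in N, time in s.
With the tool pointing down it reaches from about 0.3 to 0.825 m from the base axis. Payload 5.4 kg.
Tool frame: the origin (TCP) lies on the centre line of the jaws, within the pads' length; the fingertips stand 8 mm ahead of it and the grasp point (between the pads) lies 11 mm behind it; z points along the fingers, y is the direction in which the jaws open and shut (so a half turn about z gives the same grasp; the last joint's range is limited). The gripper opens to 92 mm and grips with 3 to 60 N. Pads are 20 mm wide; open, the fingers measure 128 mm over their backs; the gripper's body (75 mm by 189 mm) begins 69 mm behind the grasp point.
Start: joints at [1.016, 0.158, 1.597, -0, 1.386, -0.21], TCP at [0.194, 0.541, 0.223] pointing down, gripper open.
Joint ranges: [-2.91, 2.91], [-0.94, 2.29], [0.18, 2.7], [-1.29, 4.43], [0.17, 2.64], [-3, 3]. Speed limits (rad/s): [2.57, 2.57, 3.14, 3.14, 3.14, 3.14].

### API

Orientations are given as [roll, pitch, yaw] about the fixed x, y, z axes, in that order (R = Rz(yaw) Ry(pitch) Rx(roll)).
In Python, from bench import ctrl gives the robot as it stands.
- The arm moves only by the tool step_arm, never from a script. Its argument "moves" is a list of rows, each a list of 3 entries, a list of its own where there are three numbers: the turn, a rotation vector about the tool's x, y, z in units of 6 degrees (1.0 is 6 degrees), then the shift along the tool's x, y, z in units of 50 mm (1.0 is 50 mm), then the finger opening in mm, from 0 to 91.9. A call has 1 to 20 rows; each row shifts and turns the pose as measured when the row begins, along the tool's axes as they then stand; what a row does not reach is not made up. A row lasts 1/8 s, in which the tool goes at most 62.5 mm and 10.7 degrees, less where a joint would pass 70% of its speed; a pose out of reach is approached as far as the arm can. A call is refused whole if a number of a shift passes 1 or a number of a turn 1, either way. A call with a gripper value outside its range is refused whole. The fingers move at their own pace and stop on an object; the grip force is fixed at half the most. Time passes only in rows, so rows that do not move let the fingers close. It gives the time, the measured TCP pose, the force and the opening at its end, in the units of the state.
- ctrl.read_state(): the state, without advancing time (a new reading comes with each control period).
- ctrl.get_image(name): name is "scene" or "top"; returns a dict with "image" (420x560x3 uint8, red, green, blue), "depth" (420x560 float32, m along the optical axis (not along the pixel's ray), 0 where there is no reading), "fx", "fy", "cx", "cy" (pixels), "R" (3x3) and "t" (3): a world point X has camera coordinates R X + t. Camera axes: x right, y down, z forward; pixel columns grow to the right and rows downward; lengths in m; the calibration is good to about 2 mm. A picture is of the moment at which its call begins.
- ctrl.sign_off(): hands the job in, once; it reports no verdict.
Trained networks look in the newest picture that a camera, given by its name, has taken for a name from the list of things; names that differ only in an ending like _2 or _b are one class to them, and where a whole thing is asked for, a point or a joint stands for the part that bears it (a point fixed in the world has none). Each returns a list of dicts, best first, with "score" (0 to 1); they miss things now and then, are a little off and sometimes report something else, mostly with a low value. They report only what shows in the picture. A call takes as long as a camera call. They do not tell look-alikes from the thing itself.
- ctrl.outline_of(label, camera): "pixels" (420x560 bool, what is visible of it) and "xy" ([column, row] in pixels, amid what is visible of it).
The state is a dict: "clock": time; "joint_pos": joint angles; "joint_vel": joint speeds; "effort": joint torques, N m; "eef_pos": TCP position; "ee_rot": TCP orientation; "ft_force": force on the tool from outside, world axes, zero at the start; "wrist_torque": the same for the moment, N m; "width": finger opening in m.
Only numpy, scipy, OpenCV 4.12 (cv2) and the standard library are available. Lean on these libraries where they do the work, as an engineer would, in place of code of your own. Each camera call takes 0.05 s, during which the arm holds its last target. There are 200 camera calls.

### The job

The water filter has a new cartridge, so restart its timer: swing the flat cover on the unit sideways round its pivot screw until the round port is wholly uncovered, press the button inside the port fully down and hold it there for two seconds. Then let the button come up and swing the cover back fully home over the port, without knocking over or shoving the jars beside the unit.

Things in the scene. Friction and masses are not known exactly. Their poses are not given: they have to be found in the camera images.
- filter_unit: low water filter unit fixed on the worktop: grey top, white skirt, 200 (x) x 236 (y) x 60 mm high. Origin at the centre of its underside; +x points to its back (two brass hose stubs), -x to its front (vent slots), +y to its left. Its flat top (deck) is 60 mm above the origin. A wall cabinet overhangs the worktop from about x = 0.61 m on, 0.44 m up: approach the unit low
- pivot (a point): slotted screw head on which the cover turns, about a vertical axis; it is at x = +30, y = +70 mm in the unit's frame; the point is on the cover's top face, 67 mm above the worktop
- port (a point): centre of the round port in the deck, at deck height (60 mm above the worktop), at x = +30, y = -20 mm in the unit's frame, 90 mm from the pivot axis. The port is 67 mm across and 16 mm deep. In it is a round button 42 mm across, centred in the port, whose flat top is 8 mm below the deck when up
- knob (a point): upright round black knob on the cover, 24 mm across, 38 mm tall above the cover's top face, standing over the centre of the cover's round end, 90 mm from the pivot axis; the point is on the knob's axis, 22 mm above the cover's top face and 16 mm below the knob's top; 89 mm above the worktop. It moves with the cover
- cover_plate (a joint): angle of the cover about the pivot, rad. The cover is a flat steel plate 4 mm thick, 3 mm above the deck, with a round end 92 mm across over the port. 0 = shut against its stop, straight over the port (it may start slightly ajar); it grows as the cover swings toward the unit's front (clockwise from above), to a stop at 1.5. The port is wholly clear from 0.92. It stays where it is left; about 1.5 N at the knob moves it
- timer_button (a joint): travel of the button in the port, m: 0 = up, 0.006 = fully down; pressed straight down, it springs back. It takes about 2 N to start and 5 N to press fully
- spice_jar_mid (a point): centre (half-way up) of a loose spice jar standing on the worktop at the unit's right, 45 mm across, 106 mm tall; leave it alone
- honey_mid (a point): centre (half-way up) of a loose honey jar standing on the worktop at the unit's left, 66 x 72 mm across, 102 mm tall; leave it alone
There are look-alikes about, which are no part of the job. What is shaped like the part that bears honey_mid but black or blue is not meant.

How it is judged:
By the outcome, as a careful person would: the job done as asked, in the order asked, and still so for the second after the job is handed in, with the robot touching nothing.
It also fails if it takes over 64 s, if anything falls off the work surface, if the arm or the gripper's body presses on something with over 40 N, if the wrist force passes 120 N, or if a joint passes its speed limit or range.

## Working session

There is one attempt and no reset: what is moved stays moved. The work goes in short steps, Python scripts to look and compute and a tool call to move; the robot and the scene stay as the last step left them, time stands still between calls to the robot, and variables do not carry over. Pictures are saved under pics/ and viewed, about 8 in all and at most 12, crops included, and the job is handed in when it is done.

Besides the shell and the picture viewer there is one more tool, called after ">>>" as name([rows], argument=value, ...), one row to a line, values as JSON. step_arm: Moves the arm, as the interface text tells. Its arguments: {"type":"object","properties":{"moves":{"type":"array"}},"required":["moves"]}

```bash
mkdir -p pics; ls; cat > h.py <<'E'
import numpy as np, cv2
from bench import ctrl
def world(im,u,v,d=None):
    d=im["depth"][int(v),int(u)] if d is None else d
    p=np.array([(u-im["cx"])/im["fx"]*d,(v-im["cy"])/im["fy"]*d,d])
    return im["R"].T@(p-im["t"])
def cloud(im,m=None):
    v,u=np.nonzero((im["depth"]>0) if m is None else m&(im["depth"]>0))
    d=im["depth"][v,u]
    P=np.stack([(u-im["cx"])/im["fx"]*d,(v-im["cy"])/im["fy"]*d,d],1)
    return (P-im["t"])@im["R"]
def proj(im,X):
    c=im["R"]@np.array(X)+im["t"]; return im["fx"]*c[0]/c[2]+im["cx"],im["fy"]*c[1]/c[2]+im["cy"]
def save(a,n): cv2.imwrite("pics/"+n,cv2.cvtColor(a,cv2.COLOR_RGB2BGR))
E
python3 - <<'E'
from h import *
s=ctrl.read_state(); print({k:np.round(v,3) for k,v in s.items()})
for c in("scene","top"):
    im=ctrl.get_image(c); save(im["image"],c+"1.png")
    for l in("filter_unit","knob","cover_plate","spice_jar_mid","honey_mid","pivot","port","timer_button"):
        try:
            for r in ctrl.outline_of(l,c)[:3]:
                P=cloud(im,r["pixels"]); print(c,l,round(r["score"],2),np.round(r["xy"]),r["pixels"].sum(),np.round(np.median(P,0),3),np.round(np.percentile(P,2,axis=0),3),np.round(np.percentile(P,98,axis=0),3))
        except Exception as e: print(c,l,e)
E
```

```text
pics
{'clock': np.float64(0.0), 'joint_pos': array([ 1.016,  0.159,  1.598, -0.   ,  1.386, -0.21 ]), 'joint_vel': array([-0.001, -0.002, -0.   , -0.001, -0.001,  0.   ]), 'effort': array([ 2.0000e-03, -3.8555e+01, -3.2211e+01,  7.0000e-02,  3.8000e-02,
       -0.0000e+00]), 'eef_pos': array([0.194, 0.541, 0.222]), 'ee_rot': array([-3.14 , -0.   ,  2.797]), 'ft_force': array([-0.202,  0.686, -0.245]), 'wrist_torque': array([ 0.019,  0.029, -0.01 ]), 'width': np.float64(0.092)}
scene filter_unit 0.96 [269. 218.] 8190 [ 0.444 -0.048  0.06 ] [ 0.355 -0.147  0.017] [0.575 0.089 0.078]
scene filter_unit 0.17 [279. 193.] 1214 [ 0.495 -0.025  0.068] [ 0.463 -0.067  0.065] [0.546 0.074 0.105]
scene knob 0.83 [279. 194.] 1235 [ 0.496 -0.025  0.068] [ 0.463 -0.067  0.064] [0.546 0.073 0.105]
scene cover_plate 0.96 [281. 195.] 1168 [ 0.496 -0.025  0.068] [ 0.464 -0.065  0.066] [0.544 0.073 0.105]
scene spice_jar_mid 0.89 [325. 258.] 1462 [ 0.451 -0.215  0.068] [ 0.44  -0.227 -0.   ] [ 0.517 -0.143  0.108]
scene honey_mid 0.89 [384. 247.] 2124 [ 0.551 -0.264  0.075] [ 0.534 -0.283  0.001] [ 0.59
[... 803 characters left out ...]
5]
top honey_mid 0.72 [136. 193.] 1330 [0.523 0.231 0.1  ] [0.496 0.21  0.009] [0.555 0.268 0.104]
top honey_mid 0.63 [410. 238.] 1464 [ 0.436 -0.302  0.1  ] [ 0.406 -0.344  0.   ] [ 0.468 -0.279  0.104]
top honey_mid 0.61 [172. 240.] 1311 [0.431 0.16  0.1  ] [0.403 0.134 0.002] [0.464 0.197 0.104]
top pivot 0.84 [262. 225.] 11377 [ 0.467 -0.013  0.061] [ 0.365 -0.131  0.039] [0.576 0.1   0.07 ]
top pivot 0.74 [261. 207.] 2349 [ 0.496 -0.01   0.067] [ 0.464 -0.066  0.061] [0.545 0.075 0.105]
top port 0.87 [264. 223.] 11369 [ 0.468 -0.013  0.061] [ 0.365 -0.13   0.04 ] [0.577 0.1   0.07 ]
top timer_button 0.61 [263. 221.] 11230 [ 0.468 -0.015  0.061] [ 0.367 -0.129  0.041] [0.576 0.099 0.07 ]
```

```bash
python3 - <<'E'
from h import *
im=ctrl.get_image("top")
P=cloud(im)
k=P[(P[:,2]>.095)&(P[:,2]<.115)&(abs(P[:,0]-.5)<.06)&(abs(P[:,1])<.1)]
print("knob top",len(k),k.mean(0),k.min(0),k.max(0))
d=P[(P[:,2]>.055)&(P[:,2]<.063)&(abs(P[:,0]-.47)<.13)&(abs(P[:,1])<.15)]
print("deck rect",cv2.minAreaRect(d[:,:2].astype(np.float32)))
c=P[(P[:,2]>.0645)&(P[:,2]<.07)&(abs(P[:,0]-.5)<.1)&(abs(P[:,1])<.11)]
print("cover",cv2.minAreaRect(c[:,:2].astype(np.float32)),c.min(0),c.max(0),np.median(c[:,2]))
for n,x0,x1,y0,y1 in(("spice",.4,.53,-.25,-.13),("honL",.39,.48,.12,.21)):
    q=P[(P[:,2]>.09)&(P[:,2]<.12)&(P[:,0]>x0)&(P[:,0]<x1)&(P[:,1]>y0)&(P[:,1]<y1)]; print(n,len(q),q.min(0) if len(q) else'',q.max(0) if len(q) else '')
print(im["R"],im["t"])
crop=cv2.resize(im["image"][130:300,150:350],None,fx=4,fy=4,interpolation=cv2.INTER_CUBIC)[:600]
save(crop[:, :800],"crop1.png")
E
```

```text
knob top 125 [ 0.50455896 -0.02561393  0.10468869] [ 0.49405217 -0.03693592  0.09612005] [ 0.51703848 -0.01400971  0.10811125]
deck rect ((0.4636673629283905, 0.014571309089660645), (0.19438324868679047, 0.290632426738739), 16.02941131591797)
cover ((0.4773285686969757, -0.020823627710342407), (0.16470015048980713, 0.2106730043888092), 24.37390899658203) [ 0.40306089 -0.10919827  0.06450497] [0.57651725 0.10045087 0.0699866 ] 0.06727469407900612
spice 466 [ 0.44027899 -0.22496903  0.09018724] [ 0.48371141 -0.18179673  0.11068594]
honL 988 [0.40172667 0.13499937 0.09133474] [0.46611407 0.19966179 0.10594603]
[[-4.23803807e-03 -9.99814636e-01  1.87811612e-02]
 [-9.85461570e-01  9.85769342e-04 -1.69895621e-01]
 [ 1.69845614e-01 -1.92281367e-02 -9.85283079e-01]] [-0.04936611  0.5005765   0.8327584 ]
```

View pics/top1.png

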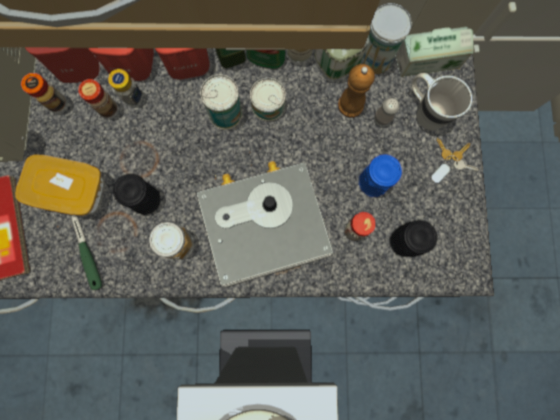

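View pics/scene1.png

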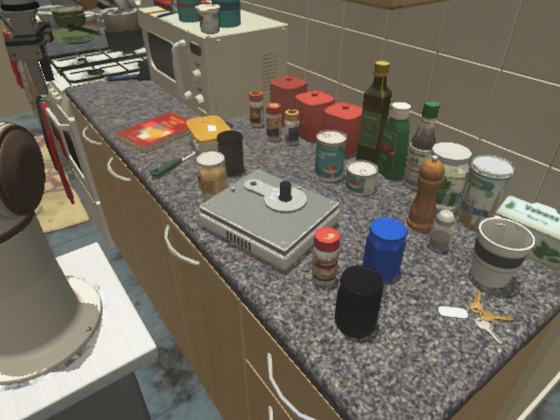

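View pics/crop1.png

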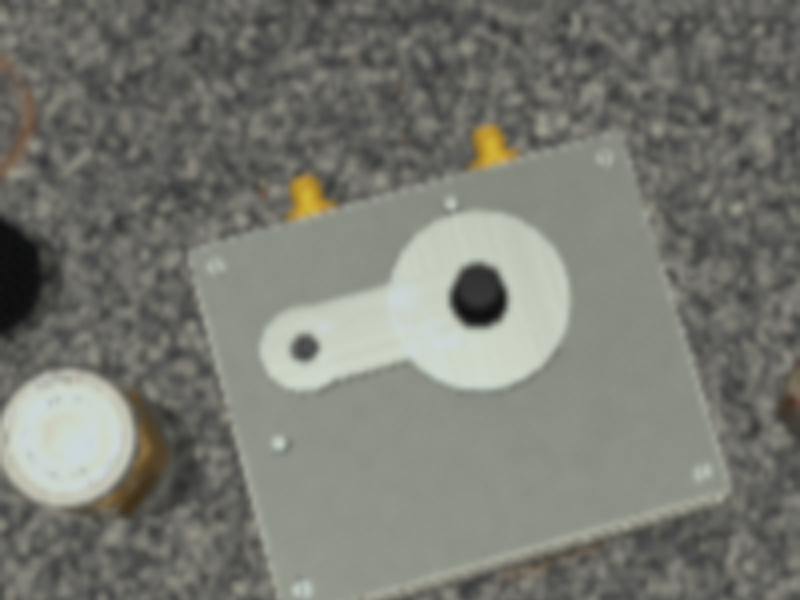

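The top view shows the unit at about (265,225), with the knob at (270,203), the pivot screw at (226,217) and the cover nearly shut.

Candidates by top pixel:
- **Honey jar:** amber with a white lid at (168,240) is the one meant. The black ones at (136,193) and (414,238) and the blue one at (380,175) are look-alikes.
- **Spice jar:** red lid at (362,225).
- **Knob:** only the black knob on the cover. The close crop confirms it at crop (480,290), with the screw at (304,347).

```bash
cat >> h.py <<'E'
def onz(im,u,v,z):
    c=-im["R"].T@im["t"]; r=im["R"].T@np.array([(u-im["cx"])/im["fx"],(v-im["cy"])/im["fy"],1]); return c+r*(z-c[2])/r[2]
def pose(goal,yaw):
    from scipy.spatial.transform import Rotation as R
    s=ctrl.read_state(); r=R.from_euler("xyz",s["ee_rot"]); d=r.inv().apply(np.array(goal)-s["eef_pos"])/.05
    t=(r.inv()*R.from_euler("xyz",[np.pi,0,yaw])).as_rotvec()/np.radians(6)
    print("pos",s["eef_pos"].round(4),"rot",s["ee_rot"].round(3),"F",s["ft_force"].round(1),"t",s["clock"]); print("shift",d.round(3),"turn",t.round(2))
E
python3 - <<'E'
from h import *
im=ctrl.get_image("top")
r=ctrl.outline_of("filter_unit","top")[0]
cr=lambda u,v:(150+(u-1.5)/4,130+(v-1.5)/4)
C=[onz(im,*cr(*p),.06) for p in((190,250),(622,133),(728,492))]
print("corners",np.round(C,4),np.linalg.norm(C[0]-C[1]),np.linalg.norm(C[2]-C[1]))
cen=(C[0]+C[2])/2; e=C[0]-C[1]; f=C[1]-C[2]
y1=np.arctan2(-e[0],e[1]); y2=np.arctan2(f[1],f[0]); print("centre",cen,"yaw",y1,y2)
pv=onz(im,*cr(304,347),.067); kn=onz(im,*cr(480,290),.105)
ps=[onz(im,*cr(u,v),.06) for u,v in((216,265),(605,158),(703,472),(302,590))]; c2=np.mean(ps,0); print("screws centre",c2)
psi=(y1+y2)/2; Rz=lambda a:np.array([[np.cos(a),-np.sin(a)],[np.sin(a),np.cos(a)]])
for c in(cen,c2): print("pivot pred",c[:2]+Rz(psi)@[.03,.07],"port",c[:2]+Rz(psi)@[.03,-.02])
print("pivot",pv,"knob",kn,np.linalg.norm((pv-kn)[:2]),"ang",np.arctan2(*(kn-pv)[1::-1]),"shut ang",psi-np.pi/2)
a=np.arctan2(*(kn-pv)[1::-1]); pose([kn[0],kn[1],.16],a+np.pi)
E
```

```text
corners [[ 0.5318  0.1194  0.06  ]
 [ 0.5929 -0.0988  0.06  ]
 [ 0.4098 -0.1487  0.06  ]] 0.22663073306000522 0.18981912581888316
centre [ 0.47079841 -0.01464009  0.06      ] yaw 0.2727398443660839 0.2660088872437516
screws centre [ 0.47157948 -0.01502815  0.06      ]
pivot pred [0.48108755 0.0608194 ] port [ 0.50503911 -0.02593498]
pivot pred [0.48186862 0.06043133] port [ 0.50582017 -0.02632305]
pivot [0.48135716 0.06059232 0.067     ] knob [ 0.50279899 -0.02669909  0.105     ] 0.0898862755773752 ang -1.3299301079904928 shut ang -1.3014219609899789
pos [0.1944 0.5411 0.2226] rot [-3.142  0.     2.797] F [ 0.1  0.8 -0.4] t 1.05
shift [-9.644 -8.604  1.252] turn [-0.    0.    9.41]
```

>>> step_arm([
  [[0,0,0],[-0.8,-0.72,0],60],
  [[0,0,0],[-0.8,-0.72,0],60],
  [[0,0,0],[-0.8,-0.72,0],60],
  [[0,0,0],[-0.8,-0.72,0],60],
  [[0,0,0],[-0.8,-0.72,0],60],
  [[0,0,0],[-0.8,-0.72,0],60],
  [[0,0,0],[-0.8,-0.72,0],60],
  [[0,0,0],[-0.8,-0.72,0],60],
  [[0,0,0],[-0.8,-0.72,0],60],
  [[0,0,0],[-0.8,-0.72,0],60],
  [[0,0,1],[0,0,0],60],
  [[0,0,1],[0,0,0],60],
  [[0,0,1],[0,0,0],60],
  [[0,0,1],[0,0,0],60],
  [[0,0,1],[0,0,0],60],
  [[0,0,1],[0,0,0],60],
  [[0,0,1],[0,0,0],60],
  [[0,0,1],[0,0,0],60],
  [[0,0,1],[0,0,0],60],
  [[0,0,0],[0,0,0],60],
])

```text
clock: 3.55
eef_pos: [0.4588, 0.0515, 0.2254]
ee_rot: [3.132, 0.001, 1.823]
ft_force: [0.5, -0.2, -0.5]
width: 0.0602
```

```bash
python3 -c "
from h import *
pose([.503,-.0268,.16],-1.33+np.pi)"
```

```text
pos [0.4588 0.0515 0.2254] rot [3.132e+00 1.000e-03 1.823e+00] F [ 0.5 -0.2 -0.5] t 3.55
shift [-1.735  0.451  1.314] turn [0.1  0.01 0.11]
```

>>> step_arm([
  [[0.1,0,0.11],[-0.6,0.15,0.4],50],
  [[0,0,0],[-0.6,0.15,0.4],50],
  [[0,0,0],[-0.52,0.15,0.4],50],
  [[0,0,0],[0,0,0],50],
  [[0,0,0],[0,0,0],50],
])

```text
clock: 4.18
eef_pos: [0.5038, -0.0277, 0.1656]
ee_rot: [3.139, 0.001, 1.822]
ft_force: [-0.4, 1.0, -0.4]
width: 0.0497
```

```bash
python3 -c "
from h import *
pose([.503,-.0268,.087],-1.33+np.pi)
im=ctrl.get_image('scene');save(cv2.resize(im['image'][110:270,180:380],None,fx=3,fy=3),'s2.png')"
```

```text
pos [ 0.5038 -0.0277  0.1656] rot [3.139e+00 1.000e-03 1.822e+00] F [-0.4  1.  -0.4] t 4.175
shift [ 0.025 -0.015  1.573] turn [0.02 0.01 0.1 ]
```

View pics/s2.png

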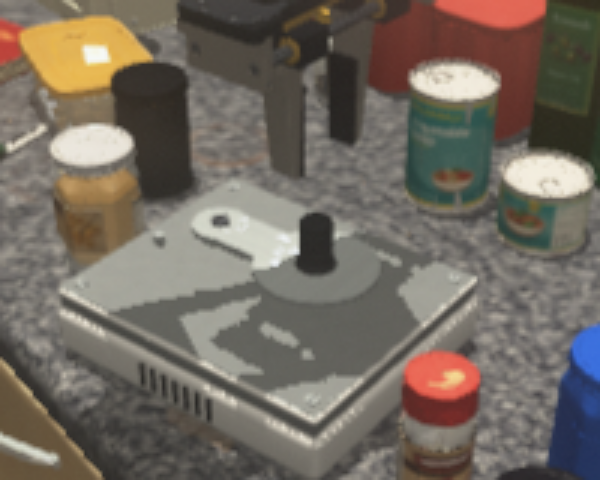

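The fingers straddle the knob (crop (317,240)) on both sides from above. Descending and closing to a loose cage.

>>> step_arm([
  [[0,0,0.1],[0.02,-0.01,0.5],50],
  [[0,0,0],[0,0,0.5],50],
  [[0,0,0],[0,0,0.45],50],
  [[0,0,0],[0,0,0],34],
  [[0,0,0],[0,0,0],30],
  [[0,0,0],[0,0,0],28],
  [[0,0,0],[0,0,0],28],
])

```text
clock: 5.1
eef_pos: [0.5072, -0.024, 0.0998]
ee_rot: [3.127, 0.008, 1.819]
ft_force: [0.5, -0.3, 0.3]
width: 0.0281
```

```bash
python3 -c "
from h import *
pose([.503,-.0268,.087],-1.33+np.pi)"
```

```text
pos [ 0.5072 -0.024   0.0998] rot [3.127 0.008 1.819] F [ 0.5 -0.3  0.3] t 5.1
shift [-0.031 -0.098  0.254] turn [0.14 0.07 0.08]
```

>>> step_arm([
  [[0.1,0.07,0.08],[-0.03,-0.06,0.22],30],
  [[0,0,0],[0,0,0],30],
])

```text
clock: 5.35
eef_pos: [0.5049, -0.0266, 0.0885]
ee_rot: [3.138, 0.0, 1.811]
ft_force: [-0.2, 0.6, 0.3]
width: 0.0299
```

>>> step_arm([
  [[0,0,1],[0.01,-0.19,0],30],
  [[0,0,1],[0.01,-0.19,0],30],
  [[0,0,1],[0.01,-0.19,0],30],
  [[0,0,0],[0,0,0],30],
])

```text
clock: 5.85
eef_pos: [0.4776, -0.0293, 0.0884]
ee_rot: [3.134, -0.001, 1.486]
ft_force: [-0.2, -0.2, 0.1]
width: 0.0298
```

```bash
cat >> h.py <<'E'
PV=np.array([.4815,.0606])
def arc(th,z=.087):
    a=-1.302-th; s=ctrl.read_state(); d=s["eef_pos"][:2]-PV
    print("now r",np.hypot(*d).round(4),"th",round(-1.302-np.arctan2(d[1],d[0]),3),"yaw th",round(-1.302+np.pi-s["ee_rot"][2],3))
    pose([*(PV+.09*np.array([np.cos(a),np.sin(a)])),z],a+np.pi)
E
python3 -c "
from h import *
arc(.3)"
```

```text
now r 0.09 th 0.312 yaw th 0.353
pos [ 0.4776 -0.0293  0.0884] rot [ 3.134e+00 -1.000e-03  1.486e+00] F [-0.2 -0.2  0.1] t 5.85
shift [0.001 0.022 0.029] turn [ 0.07 -0.01 -0.51]
```

>>> step_arm([
  [[0,0,0.9],[0.01,-0.19,0],30],
  [[0,0,0.9],[0.01,-0.19,0],30],
  [[0,0,0.9],[0.01,-0.19,0],30],
  [[0,0,0.9],[0.01,-0.19,0],30],
  [[0,0,0],[0,0,0],30],
])

```text
clock: 6.48
eef_pos: [0.4438, -0.0208, 0.089]
ee_rot: [3.129, -0.003, 1.108]
ft_force: [-0.4, -0.5, 0.3]
width: 0.0299
```

```bash
python3 -c "
from h import *
arc(.8)"
```

```text
now r 0.0897 th 0.702 yaw th 0.731
pos [ 0.4438 -0.0208  0.089 ] rot [ 3.129e+00 -3.000e-03  1.108e+00] F [-0.4 -0.5  0.3] t 6.475
shift [-0.003 -0.176  0.038] turn [ 0.12 -0.04  0.65]
```

>>> step_arm([
  [[0.1,0,0.9],[0.01,-0.19,0.03],30],
  [[0,0,0.95],[0.01,-0.19,0],30],
  [[0,0,0.95],[0.01,-0.19,0],30],
  [[0,0,0.95],[0.01,-0.19,0],30],
  [[0,0,0.95],[0.01,-0.19,0],30],
  [[0,0,0.95],[0.01,-0.19,0],30],
  [[0,0,0],[0,0,0],30],
])

```text
clock: 7.35
eef_pos: [0.4072, 0.0149, 0.0888]
ee_rot: [3.134, -0.005, 0.52]
ft_force: [-0.3, -0.4, 1.1]
width: 0.0296
```

```bash
python3 -c "
from h import *
arc(1.28)"
```

```text
now r 0.0873 th 1.288 yaw th 1.319
pos [0.4072 0.0149 0.0888] rot [ 3.134 -0.005  0.52 ] F [-0.3 -0.4  1.1] t 7.35
shift [-0.054  0.016  0.036] turn [ 0.07 -0.05 -0.37]
```

>>> step_arm([
  [[0,0,0],[0,0,0],38],
  [[0,0,0],[0,0,0],38],
  [[0,0,0],[0,0,-0.5],38],
  [[0,0,0],[0,0,-0.5],38],
  [[0,0,0],[0,0,-0.5],38],
  [[0,0,0],[0,0,-0.3],0],
  [[0,0,0],[0,0,0],0],
  [[0,0,0],[0,0,0],0],
  [[0,0,0],[0,0,0],0],
])

```text
clock: 8.48
eef_pos: [0.406, 0.0145, 0.179]
ee_rot: [3.138, -0.002, 0.529]
ft_force: [-0.4, -0.5, -1.0]
width: 0.0009
```

```bash
python3 - <<'E'
from h import *
pose([.5053,-.0262,.12],.52)
im=ctrl.get_image("top"); save(cv2.resize(im['image'][130:280,170:370],None,fx=4,fy=4),'t3.png')
P=cloud(im)
q=P[(P[:,2]>.095)&(P[:,2]<.11)&(abs(P[:,0]-.42)<.05)&(abs(P[:,1]-.02)<.06)]; print(len(q), q.mean(0) if len(q) else '')
E
```

```text
pos [0.406  0.0145 0.179 ] rot [ 3.138e+00 -2.000e-03  5.290e-01] F [-0.4 -0.5 -1. ] t 8.475
shift [1.3   1.702 1.187] turn [ 0.03 -0.02  0.09]
0
```

View pics/t3.png

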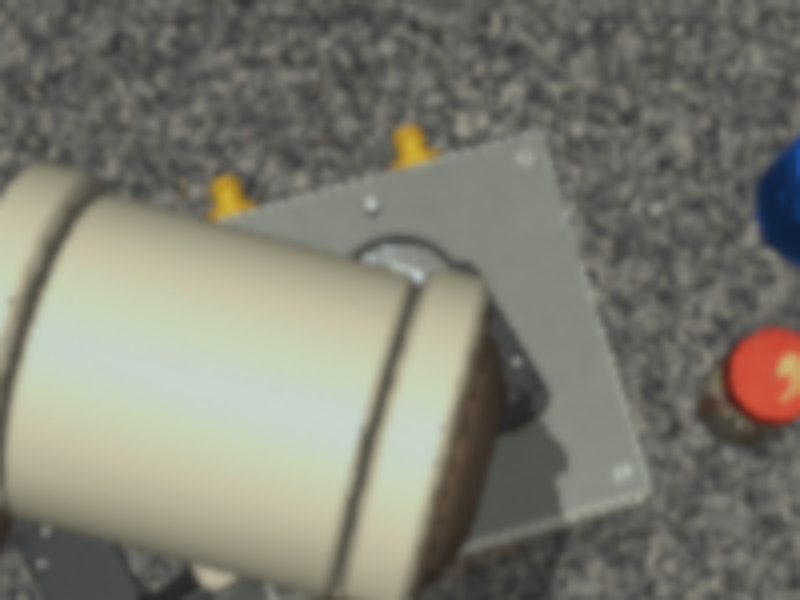

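The port shows at crop (400,262) with no cover over it; the arm hides the rest.

>>> step_arm([
  [[0,0,0],[0.44,0.58,0.2],0],
  [[0,0,0],[0.44,0.58,0.4],0],
  [[0,0,0],[0.42,0.55,0.4],0],
  [[0,0,0],[0,0,0],0],
  [[0,0,0],[0,0,0],0],
])

```text
clock: 9.15
eef_pos: [0.5063, -0.0268, 0.1252]
ee_rot: [-3.141, 0.001, 0.53]
ft_force: [0.2, 0.9, 0.3]
width: 0.0004
```

```bash
python3 - <<'E'
from h import *
pose([.5053,-.0262,.07],.52)
im=ctrl.get_image("scene"); save(cv2.resize(im['image'][110:270,180:380],None,fx=3,fy=3),'s4.png')
E
```

```text
pos [ 0.5063 -0.0268  0.1252] rot [-3.141e+00  1.000e-03  5.300e-01] F [0.2 0.9 0.3] t 9.15
shift [-0.01  -0.02   1.103] turn [-0.    0.01  0.1 ]
```

View pics/s4.png

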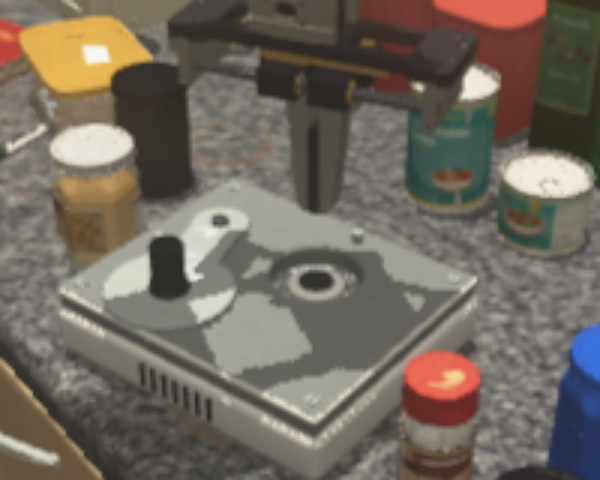

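The cover is fully aside (knob at crop (168,265)) and the port at (318,278) is clear. Next I go down to the button.

>>> step_arm([
  [[0,0,0],[-0.01,-0.02,0.4],0],
  [[0,0,0],[0,0,0.4],0],
  [[0,0,0],[0,0,0.3],0],
  [[0,0,0],[0,0,0],0],
])

```text
clock: 9.7
eef_pos: [0.5049, -0.0251, 0.0724]
ee_rot: [3.138, -0.003, 0.532]
ft_force: [0.1, -0.2, 0.5]
width: 0.0004
```

```bash
python3 -c "
from h import *
pose([.5053,-.0262,.0535],.52)"
```

```text
pos [ 0.5049 -0.0251  0.0724] rot [ 3.138e+00 -3.000e-03  5.320e-01] F [ 0.1 -0.2  0.5] t 9.7
shift [-0.005  0.021  0.377] turn [ 0.04 -0.03  0.11]
```

>>> step_arm([
  [[0,0,0],[0,0.02,0.12],0],
  [[0,0,0],[0,0,0.08],0],
  [[0,0,0],[0,0,0.08],0],
  [[0,0,0],[0,0,0.06],0],
  [[0,0,0],[0,0,0.05],0],
])

```text
clock: 10.32
eef_pos: [0.507, -0.0264, 0.0545]
ee_rot: [3.135, -0.006, 0.532]
ft_force: [-2.1, 0.8, 5.0]
width: 0.0004
```

>>> step_arm([
  [[0,0,0],[0,0,0.06],0],
  [[0,0,0],[0,0,0.06],0],
])

```text
clock: 10.58
eef_pos: [0.5072, -0.0264, 0.054]
ee_rot: [3.137, -0.002, 0.533]
ft_force: [-14.8, 3.5, 32.7]
width: 0.0006
```

>>> step_arm([
  [[0,0,0],[0,0,0.03],0],
  [[0,0,0],[0,0,0.03],0],
])

```text
clock: 10.82
eef_pos: [0.5071, -0.0264, 0.0543]
ee_rot: [3.138, -0.001, 0.534]
ft_force: [-5.9, 1.7, 12.6]
width: 0.0003
```

Bottomed at about 13 N, which is a good holding level. I'll keep it for well over 2 s.

>>> step_arm([
  [[0,0,0],[0,0,0.035],0],
  [[0,0,0],[0,0,0.035],0],
  [[0,0,0],[0,0,0.035],0],
  [[0,0,0],[0,0,0.035],0],
  [[0,0,0],[0,0,0.035],0],
  [[0,0,0],[0,0,0.035],0],
  [[0,0,0],[0,0,0.035],0],
  [[0,0,0],[0,0,0.035],0],
])

```text
clock: 11.82
eef_pos: [0.5073, -0.0264, 0.0542]
ee_rot: [-3.141, 0.007, 0.537]
ft_force: [-8.3, 1.2, 17.0]
width: 0.0006
```

>>> step_arm([
  [[0,0,0],[0,0,0.035],0],
  [[0,0,0],[0,0,0.035],0],
  [[0,0,0],[0,0,0.035],0],
  [[0,0,0],[0,0,0.035],0],
  [[0,0,0],[0,0,0.035],0],
  [[0,0,0],[0,0,0.035],0],
  [[0,0,0],[0,0,0.035],0],
  [[0,0,0],[0,0,0.035],0],
  [[0,0,0],[0,0,0.035],0],
  [[0,0,0],[0,0,0.035],0],
  [[0,0,0],[0,0,0.035],0],
  [[0,0,0],[0,0,0.035],0],
  [[0,0,0],[0,0,0.035],0],
  [[0,0,0],[0,0,0.035],0],
])

```text
clock: 13.58
eef_pos: [0.5074, -0.0265, 0.0542]
ee_rot: [-3.135, 0.018, 0.542]
ft_force: [-8.2, 1.2, 17.1]
width: 0.0001
```

>>> step_arm([
  [[0,0,0],[0,0,-0.2],0],
  [[0,0,0],[0,0,-0.4],0],
  [[0,0,0],[0,0,-0.5],0],
  [[0,0,0],[0,0,-0.5],50],
  [[0,0,0],[0,0,-0.4],50],
  [[0,0,0],[0,0,0],50],
])

```text
clock: 14.32
eef_pos: [0.5101, -0.0264, 0.1569]
ee_rot: [-3.137, 0.016, 0.541]
ft_force: [0.4, -0.1, -0.8]
width: 0.0281
```

```bash
python3 - <<'E'
from h import *
for c in("scene","top"):
    im=ctrl.get_image(c); P=cloud(im)
    m=(P[:,2]>.09)&(P[:,2]<.1085)&(abs(P[:,0]-.41)<.04)&(abs(P[:,1]-.02)<.04); q=P[m]
    print(c,len(q),*( (q.mean(0),q.min(0),q.max(0)) if len(q) else ()))
arc(1.25,.15)
E
```

```text
scene 126 [0.4041397  0.00700968 0.10071461] [ 0.39442904 -0.00157123  0.09001162] [0.41786677 0.02188901 0.10725633]
top 0
now r 0.0907 th -0.035 yaw th 1.298
pos [ 0.5086 -0.0259  0.1548] rot [-3.133  0.019  0.541] F [-1.2 -0.1 -0.2] t 14.425
shift [-1.368 -1.675  0.136] turn [-0.08  0.18 -0.46]
```

>>> step_arm([
  [[-0.08,0.18,0],[-0.46,-0.56,0],50],
  [[0,0,0],[-0.46,-0.56,0],50],
  [[0,0,0],[-0.45,-0.55,0],50],
  [[0,0,-0.4],[0,0,0],50],
  [[0,0,0],[0,0,0],50],
])

```text
clock: 15.05
eef_pos: [0.3996, 0.0124, 0.1478]
ee_rot: [-3.132, 0.008, 0.583]
ft_force: [0.4, 0.8, 0.2]
width: 0.0502
```

```bash
python3 -c "
from h import *
arc(1.25)"
```

```text
now r 0.0951 th 1.308 yaw th 1.256
pos [0.3996 0.0124 0.1478] rot [-3.132  0.008  0.583] F [0.4 0.8 0.2] t 15.05
shift [0.108 0.121 1.214] turn [-0.09  0.08 -0.06]
```

>>> step_arm([
  [[-0.09,0.08,0],[0.11,0.12,0],50],
  [[0,0,0],[0,0,0.4],50],
  [[0,0,0],[0,0,0.4],50],
  [[0,0,0],[0,0,0.38],50],
  [[0,0,0],[0,0,0],36],
  [[0,0,0],[0,0,0],30],
  [[0,0,0],[0,0,0],30],
])

```text
clock: 15.92
eef_pos: [0.411, 0.0092, 0.0866]
ee_rot: [3.14, -0.002, 0.579]
ft_force: [-1.0, 1.1, -0.9]
width: 0.0301
```

```bash
python3 -c "
from h import *
arc(1.25)"
```

```text
now r 0.0872 th 1.21 yaw th 1.26
pos [0.411  0.0092 0.0866] rot [ 3.14e+00 -2.00e-03  5.79e-01] F [-1.   1.1 -0.9] t 15.925
shift [-0.057 -0.069 -0.008] turn [ 0.01 -0.02 -0.1 ]
```

Now I swing the cover back, in the reverse direction.

>>> step_arm([
  [[0,0,-0.95],[-0.03,0.19,0],30],
  [[0,0,-0.95],[0,0.19,0],30],
  [[0,0,-0.95],[0.01,0.19,0],30],
  [[0,0,-0.95],[0.01,0.19,0],30],
  [[0,0,-0.95],[0.01,0.19,0],30],
  [[0,0,0],[0,0,0],30],
])

```text
clock: 16.68
eef_pos: [0.4462, -0.0236, 0.0895]
ee_rot: [3.137, -0.004, 1.091]
ft_force: [-0.1, -0.2, -0.0]
width: 0.0302
```

```bash
python3 -c "
from h import *
arc(.6)"
```

```text
now r 0.0913 th 0.665 yaw th 0.749
pos [ 0.4462 -0.0236  0.0895] rot [ 3.137 -0.004  1.091] F [-0.1 -0.2 -0. ] t 16.675
shift [0.039 0.115 0.052] turn [ 0.05 -0.04 -1.42]
```

>>> step_arm([
  [[0,0,-1],[0.03,0.18,0.05],30],
  [[0,0,-1],[0.015,0.18,0],30],
  [[0,0,-1],[0.01,0.18,0],30],
  [[0,0,-1],[0.01,0.18,0],30],
  [[0,0,-1],[0.01,0.18,0],30],
  [[0,0,0],[0,0,0],30],
])

```text
clock: 17.42
eef_pos: [0.4894, -0.0303, 0.0885]
ee_rot: [3.137, -0.003, 1.619]
ft_force: [-0.7, -0.9, -1.6]
width: 0.0299
```

```bash
python3 -c "
from h import *
arc(0)"
```

```text
now r 0.0913 th 0.182 yaw th 0.221
pos [ 0.4894 -0.0303  0.0885] rot [ 3.137e+00 -3.000e-03  1.619e+00] F [-0.7 -0.9 -1.6] t 17.425
shift [0.068 0.324 0.031] turn [ 0.04 -0.02 -2.11]
```

>>> step_arm([
  [[0,0,-1],[0.03,0.16,0.03],30],
  [[0,0,-1],[0.02,0.15,0],30],
  [[0,0,0],[0,0.05,0],30],
  [[0,0,0],[0,0,0],30],
])

```text
clock: 17.92
eef_pos: [0.5059, -0.0262, 0.0878]
ee_rot: [3.138, 0.0, 1.822]
ft_force: [0.5, -0.2, -0.8]
width: 0.0301
```

```bash
python3 -c "
from h import *
arc(-.04)"
```

```text
now r 0.0901 th -0.005 yaw th 0.018
pos [ 0.5059 -0.0262  0.0878] rot [3.138 0.    1.822] F [ 0.5 -0.2 -0.8] t 17.925
shift [0.005 0.063 0.017] turn [ 0.03  0.   -0.55]
```

>>> step_arm([
  [[0,0,0],[0,0.05,0],30],
  [[0,0,0],[0,0.04,0],30],
])

```text
clock: 18.18
eef_pos: [0.5098, -0.0254, 0.0879]
ee_rot: [3.139, 0.001, 1.819]
ft_force: [-1.0, -0.8, 0.2]
width: 0.03
```

>>> step_arm([
  [[0,0,0],[0,0.04,0],30],
  [[0,0,0],[0,0.04,0],30],
])

```text
clock: 18.42
eef_pos: [0.5107, -0.0252, 0.0876]
ee_rot: [-3.136, 0.001, 1.819]
ft_force: [-10.5, -4.0, 7.3]
width: 0.0301
```

It met the stop at about 11 N. One more gentle push, then back off, open and lift away.

>>> step_arm([
  [[0,0,0],[0,0.05,0],30],
  [[0,0,0],[0,0.05,0],30],
])

```text
clock: 18.68
eef_pos: [0.5107, -0.0252, 0.0874]
ee_rot: [-3.122, -0.0, 1.82]
ft_force: [-11.4, -4.5, 7.2]
width: 0.0301
```

>>> step_arm([
  [[0,0,0],[0,-0.06,0],30],
  [[0,0,0],[0,0,0],40],
  [[0,0,0],[0,0,0],46],
  [[0,0,0],[0,0,-0.5],46],
  [[0,0,0],[0,0,-0.7],46],
  [[0,0,0],[0,0,-0.8],46],
  [[0,0,0],[0.3,-0.6,-0.6],46],
  [[0,0,0],[0.8,-0.5,0],46],
  [[0,0,0],[0.8,-0.5,0],46],
  [[0,0,0],[0.8,-0.5,0],46],
  [[0,0,0],[0.8,-0.5,0],46],
  [[0,0,0],[0.8,-0.5,0],46],
  [[0,0,0],[0.8,-0.5,0],46],
  [[0,0,0],[0.8,-0.5,0],46],
  [[0,0,0],[0,0,0],46],
])

```text
clock: 20.55
eef_pos: [0.2354, 0.2193, 0.2273]
ee_rot: [-3.139, -0.004, 1.817]
ft_force: [-0.2, 0.3, -0.4]
width: 0.0461
```

```bash
python3 - <<'E'
from h import *
im=ctrl.get_image("top"); P=cloud(im); save(cv2.resize(im['image'][130:280,140:390],None,fx=3.2,fy=3.2,interpolation=cv2.INTER_CUBIC),'t5.png')
k=P[(P[:,2]>.095)&(P[:,2]<.115)&(abs(P[:,0]-.5)<.06)&(abs(P[:,1])<.1)]
c=(k.min(0)+k.max(0))/2; print("knob top",len(k),k.mean(0),c)
for q in(k.mean(0),c): print("th",-1.302-np.arctan2(q[1]-.0606,q[0]-.4815))
for n,x0,x1,y0,y1 in(("spice",.4,.53,-.25,-.13),("honL",.39,.48,.12,.21)):
    q=P[(P[:,2]>.09)&(P[:,2]<.12)&(P[:,0]>x0)&(P[:,0]<x1)&(P[:,1]>y0)&(P[:,1]<y1)]; print(n,len(q),q.min(0) if len(q) else'',q.max(0) if len(q) else '')
s=ctrl.read_state(); print(s["clock"],s["eef_pos"],s["ft_force"])
E
```

```text
knob top 125 [ 0.50522048 -0.02547404  0.10463556] [ 0.50562557 -0.02547627  0.10207256]
th -0.00011117976625185655
th -0.004473254376840874
spice 465 [ 0.4401135  -0.22451377  0.09008148] [ 0.48359579 -0.1815123   0.11123442]
honL 987 [0.40174808 0.13478195 0.09028504] [0.46604446 0.19965442 0.10590829]
20.6 [0.23651261 0.21841257 0.22739776] [0.49818481 0.05257874 0.31873276]
```

View pics/t5.png

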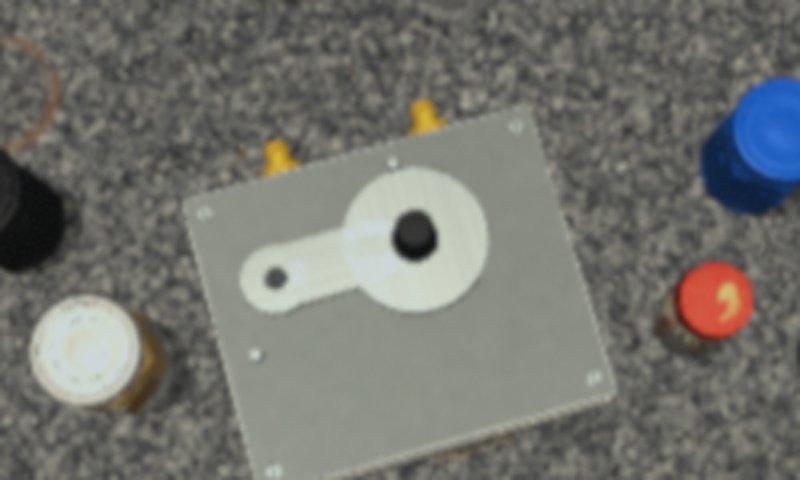

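The cover is home against its stop pin (knob at crop (415,236)), and the jars haven't moved. Handing in.

```bash
python3 -c "
from bench import ctrl
print(ctrl.sign_off())"
```

```text
the job is handed in; nothing more can be done
None
```

The timer restart is done and handed in at about 20.6 s on the robot's clock, against the 64 s limit. No verdict came back.

- **Opening:** I caged the knob loosely between the fingers and swung the cover to about 1.25 rad. The scene picture showed the port wholly clear.
- **Button:** I pressed it with closed fingertips until it bottomed. The tool was then at z ≈ 0.054 m, which matches full travel. I held it there for about 3 s, at 13–17 N vertical where measured. One reading while settling briefly peaked at 33 N vertical, about 36 N in all.
- **Closing:** I let the button up and swung the cover back until it met its stop at about 11 N. Then I backed off, lifted away and retreated.

**Last checks:** the cover angle measured about 0.00 rad (−0.0001 and −0.004 by two estimates). Both jars were within 0.5 mm of where they started. The robot was clear of everything, with wrist force near zero. No check failed, but I never saw the button come back up directly, because the cover hides it once closed.

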